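# Load the label-roll spindle at the shop counter

### The arm

A 7-joint arm with a two-finger parallel gripper is mounted at the origin on the work surface. World frame = base frame: x ahead of the robot, y to its left, z up, the work surface at z = 0. Lengths are in mm, angles in rad, forces in N, time in s.
With the tool pointing down it reaches from about 350 to 900 mm from the base axis. Payload 19.9 kg.
Tool frame: the origin (TCP) lies between the finger pads; the fingertips stand 19 mm ahead of it and the grasp point (between the pads) is the TCP; x points along the fingers, y is the direction in which the jaws open and shut, and the axes are right-handed (so a half turn about x gives the same grasp; the last joint's range is limited). The gripper opens to 94 mm and grips with 3 to 60 N. Pads are 16 mm wide; open, the fingers measure 119 mm over their backs; the gripper's body (75 mm by 177 mm) begins 78 mm behind the grasp point.
Start: joints at [1.232, 0.417, -0.01, 1.614, 0.005, 1.111, -0.053], TCP at [183.381, -597.471, 224.425] pointing down, gripper open.
Joint ranges: [-2.81, 2.81], [-0.39, 2.02], [-1.27, 1.25], [0.06, 2.57], [-1.19, 4.33], [0.19, 2], [-2.82, 2.82]. Speed limits (rad/s): [1.89, 1.89, 2.39, 2.39, 3.01, 3.01, 3.01].

### API

Orientations are given as [roll, pitch, yaw] about the fixed x, y, z axes, in that order (R = Rz(yaw) Ry(pitch) Rx(roll)).
In Python, from plant import bot, hand, kin, sense, imaging, job gives the robot as it stands. Calls block until the motion is done:
- bot.move_pose(position, orientation): joint-space move of the TCP to a pose.
- bot.move_l(position, rotation=None, max_speed=150, max_force=None): straight line of the TCP; rotation=None keeps the orientation; max_speed is the mean speed in mm/s. With max_force (N) it stops when the force on the tool has changed by that much, and returns True; else False.
- bot.set_joints(angles): joint-space move.
- hand.open_gripper() and hand.grasp(grip_force=None): open the fingers fully, or close them until they stop; grip_force is the grip in N (None keeps the last).
- bot.hold(seconds).
- kin.ik(position, orientation): joint angles nearest the present ones, or None.
- sense(): the state.
- imaging.snapshot(name): name is "side" or "top" or "wrist"; returns a dict with "image" (480x640x3 uint8, red, green, blue), "fx", "fy", "cx", "cy" (pixels), "k1" (the pictures are not rectified: a ray, as slopes to the right and down, at radius r is drawn at 1 + k1 r^2 times it, then the intrinsics apply), "extrinsics" (4x4, takes a point from camera to world coordinates). Camera axes: x right, y down, z forward; pixel columns grow to the right and rows downward; lengths in mm; the calibration is good to about 2 mm. A picture is of the moment at which its call begins. There is no depth.
A pose or a line that the arm cannot do raises bot.PlanningError and nothing moves.
- job.finish_job(): hands the job in, once; it reports no verdict.
The state is a dict: "clock": time; "q": joint angles; "dq": joint speeds; "effort": joint torques, N m; "eef_pos": TCP position; "tcp_rot": TCP orientation; "contact_force": force on the tool from outside, world axes, zero at the start; "ft_torque": the same for the moment, N m; "width": finger opening in mm.
Only numpy, scipy, OpenCV 4.12 (cv2) and the standard library are available. Lean on these libraries where they do the work, as an engineer would, in place of code of your own. Each camera call takes 0.05 s, during which the arm holds its last target. There are 200 camera calls.

### The job

Load the label-roll stand on the counter: thread the flanged adapter onto its leaning spindle first, flange down, then the label roll over the adapter's hub, then the lock collar, each pushed fully home against the part below before the next goes on. Leave all three on the spindle, let go, and leave the stapler, scanner, carton and tape roll where they lie.

Things in the scene. Friction and masses are not known exactly. Their poses are not given: they have to be found in the camera images.
- stand: grey label-roll stand screwed to the counter, foot 150 x 120 x 12 mm; origin at the counter under the spindle's foot, z up, its -x side is the low side the spindle leans to
- spindle: bare steel post, 20 mm diameter, 80 mm long, the last 10 mm tapering to 10 mm diameter, standing square on a 90 x 90 mm aluminium plate; it leans 30 degrees from vertical towards the stand's -x. Origin: foot of the post on the plate's face, 58 mm above the counter; z runs up along the post, y is level
- adapter_home (a point): where the adapter's origin is when home: the foot of the post (0 mm up the post)
- roll_home (a point): where the roll's origin is when home: 26 mm up the post
- collar_home (a point): where the collar's origin is when home: 58 mm up the post
- adapter: grey plastic flanged adapter: a flat disc 80 mm diameter, 6 mm thick, with a hub 40 mm diameter rising 28 mm above it (34 mm in all), bore 24 mm right through; lies hub up. Origin: centre of the disc's underside, z up through the hub
- roll: small white label roll: plain ring 66 mm outside, bore 47 mm, 40 mm high, lying flat; fits over the adapter's hub and rests on its disc. Origin at its middle (20 mm above its underside), z along the bore; either end may go first
- collar: black lock collar: thick ring 60 mm outside, bore 26 mm, 24 mm high, lying flat; goes on the post on top of the roll. Origin at its middle (12 mm above its underside), z along the bore; either end may go first
- stapler: bystander: black stapler 150 x 36 x 44 mm, origin under its middle, long side along its x
- scanner: bystander: black barcode scanner lying on its side, 180 x 66 x 50 mm; origin on the counter, handle to its -x (35 mm wide, to -100 mm), head to its +x (to +80 mm)
- carton: bystander: flat orange carton 50 x 85 x 25 mm, origin under its middle, long side along its y
- tape: bystander: big amber roll of packing tape, 110 mm outside, 76 mm bore, 48 mm high, origin at the centre of its underside
There are look-alikes about, which are no part of the job. What is shaped like the roll but green is not meant. Leave any green look-alike of the stand alone.

How it is judged:
By the outcome, as a careful person would: the job done as asked, in the order asked, and still so for the second after the job is handed in, with the robot touching nothing.
It also fails if it takes over 70 s, if anything falls off the work surface, if the arm or the gripper's body presses on something with over 40 N, if the wrist force passes 120 N, or if a joint passes its speed limit or range.

## Working session

There is one attempt and no reset: what is moved stays moved. The work goes in short steps, each a Python script; the robot and the scene stay as the last script left them, time stands still between calls to the robot, and variables do not carry over. Pictures are saved under pics/ and viewed, about 8 in all and at most 12, crops included, and the job is handed in when it is done.

```bash
ls; mkdir -p pics; python3 - <<'E'
from plant import bot,hand,kin,sense,imaging,job
import cv2,numpy as np
for n in("top","side"):
    s=imaging.snapshot(n); cv2.imwrite(f"pics/{n}0.png",s["image"][:,:,::-1])
    print(n,s["fx"],s["fy"],s["cx"],s["cy"],s["k1"]);print(np.round(s["extrinsics"],3))
print(sense())
E
```

```text
pics
top 481.394604441505 481.394604441505 317.60942011526015 232.4602729047406 0.03287526386528103
[[ 2.400000e-02 -9.820000e-01  1.850000e-01  2.769890e+02]
 [-9.990000e-01 -2.900000e-02 -2.900000e-02  7.046800e+01]
 [ 3.400000e-02 -1.840000e-01 -9.820000e-01  1.264705e+03]
 [ 0.000000e+00  0.000000e+00  0.000000e+00  1.000000e+00]]
side 581.9141469499342 581.9141469499342 305.82038164485635 243.91656021215192 0.06231962177252379
[[-7.610000e-01 -4.620000e-01  4.570000e-01 -1.186950e+02]
 [-6.490000e-01  5.450000e-01 -5.300000e-01  7.885820e+02]
 [-4.000000e-03 -7.000000e-01 -7.140000e-01  1.058139e+03]
 [ 0.000000e+00  0.000000e+00  0.000000e+00  1.000000e+00]]
{'clock': 0.1, 'q': array([ 1.23148941,  0.41792436, -0.01029287,  1.61405935,  0.00469356,
        1.11069361, -0.05299406]), 'dq': array([ 6.81499353e-04, -1.53816307e-03, -1.08468187e-03, -1.18513442e-03,
       -9.01419508e-05,  5.78517460e-04,  7.64224790e-04]), 'effort': array([ 2.88765928e-03, -8.52584195e+01,  6.41277172e-01, -4.26693034e+01,
       -4.88002365e-02,  1.64276623e-02, -3.29975978e-05]), 'eef_pos': array([ 183.29266898, -597.21371263,  223.90454903]), 'tcp_rot': array([-1.49348583,  1.56973533,  1.94591532]), 'contact_force': array([-0.04642774,  0.04173677, -0.10512658]), 'ft_torque': array([-0.0079185 , -0.00233548,  0.01042435]), 'width': 94.10830920485704}
```

View pics/top0.png

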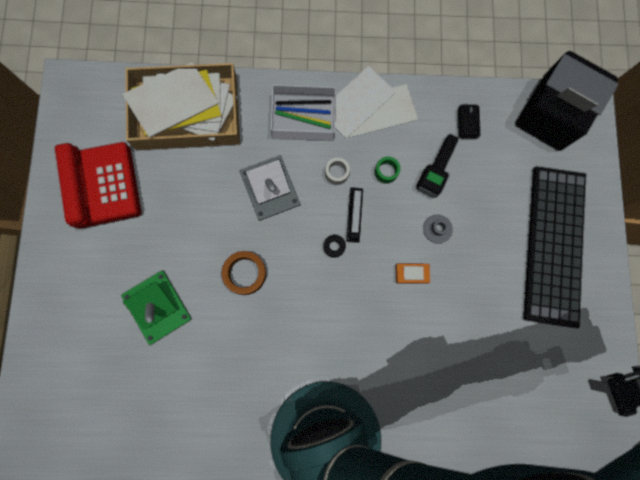

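View pics/side0.png

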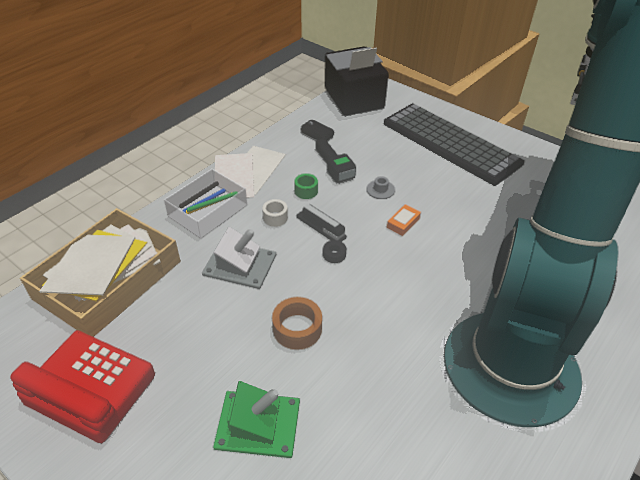

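Top view: candidates are the grey stand at (270,187) vs a green stand at (156,307); the white roll at (337,170) vs a green ring at (387,169) and the orange tape at (244,272). The collar is the black ring at (334,245) and the adapter the grey disc at (438,228). I choose grey stand, white ring, black ring and grey disc, and will check them in an enlarged crop.

```bash
cat > h.py <<'E'
import numpy as np,cv2
from plant import bot,hand,kin,sense,imaging,job
from scipy.spatial.transform import Rotation as R
def K(s): return np.array([[s["fx"],0,s["cx"]],[0,s["fy"],s["cy"]],[0,0,1.]])
def ray(s,uv):
    uv=np.atleast_2d(np.array(uv,float)); d=(uv-[s["cx"],s["cy"]])/[s["fx"],s["fy"]]
    p=d.copy()
    for _ in range(8): p=d/(1+s["k1"]*(p**2).sum(1,keepdims=True))
    E=s["extrinsics"]; v=np.c_[p,np.ones(len(p))]@E[:3,:3].T
    return E[:3,3],v
def plane(s,uv,z):
    o,v=ray(s,uv); return o+v*((z-o[2])/v[:,2])[:,None]
def cross(s1,u1,s2,u2):
    o1,a=ray(s1,u1);o2,b=ray(s2,u2);a=a[0];b=b[0]
    t=np.linalg.lstsq(np.c_[a,-b],o2-o1,rcond=None)[0]
    p,q=o1+t[0]*a,o2+t[1]*b; return (p+q)/2,np.linalg.norm(p-q)
def proj(s,P):
    E=s["extrinsics"]; c=(np.atleast_2d(P)-E[:3,3])@E[:3,:3]; p=c[:,:2]/c[:,2:]
    p=p*(1+s["k1"]*(p**2).sum(1,keepdims=True)); return p*[s["fx"],s["fy"]]+[s["cx"],s["cy"]]
E
python3 - <<'E'
from h import *
s=imaging.snapshot("top")
for n,uv,z in [("roll",(337,169),40),("collar",(334,245),24),("adapter",(438,228),20),("stand",(270,187),12)]: print(n,plane(s,uv,z).round())
print(plane(s,[(240,169),(281,156),(299,205),(260,220)],12).round())
t=s["image"][140:270,230:470,::-1]; t=cv2.resize(t,None,fx=3,fy=3,interpolation=2)
cv2.imwrite("pics/crop1.png",t)
q=imaging.snapshot("side"); cv2.imwrite("pics/crop2.png",cv2.resize(q["image"][170:300,190:430,::-1],None,fx=3,fy=3,interpolation=2))
a=cv2.imread("pics/crop1.png");b=cv2.imread("pics/crop2.png")
cv2.imwrite("pics/crop12.png",cv2.resize(np.vstack([a[:,:],b]),(550,596)))
E
```

```text
roll [[681. -13.  40.]]
collar [[479.  -9.  24.]]
adapter [[ 533. -285.   20.]]
stand [[633. 165.  12.]]
[[681. 247.  12.]
 [722. 139.  12.]
 [586.  86.  12.]
 [542. 187.  12.]]
```

View pics/crop12.png

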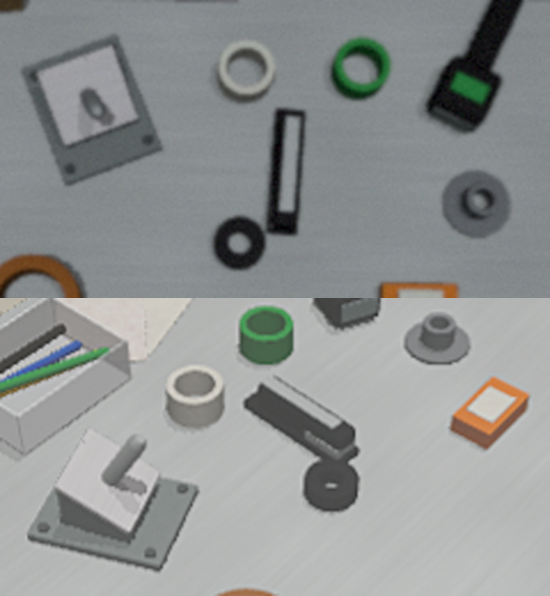

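Crop shows white roll, black collar (touching close to the stapler), grey adapter hub up, grey stand with the post leaning towards the robot (stand yaw ≈ 21°). Next a wrist look at the stand, along the post.

```bash
cat >> h.py <<'E'
def rot(a,y):
    a=np.array(a,float)/np.linalg.norm(a); y=np.array(y,float); y-=a*(a@y); y/=np.linalg.norm(y)
    return R.from_matrix(np.c_[a,y,np.cross(a,y)]).as_euler("xyz")
E
python3 - <<'E'
from h import *
s=imaging.snapshot("top"); f=plane(s,(268,181),58)[0]; print(f)
yaw=np.radians(21); l=np.array([-np.cos(yaw),-np.sin(yaw),0]); ax=.5*l+np.array([0,0,.866])
yy=np.array([-np.sin(yaw),np.cos(yaw),0])
for d in (30,100,160,230):
  for sg in(1,-1):
    q=kin.ik(f+ax*d,rot(-ax,sg*yy)); print(d,sg,None if q is None else q.round(2))
for p in [(533,-285,27),(681,-13,25),(479,-9,21)]:
  print(p,[None if (q:=kin.ik(p,rot((0,0,-1),(np.cos(t),np.sin(t),0)))) is None else q.round(1) for t in (0,np.pi/2)])
w=imaging.snapshot("wrist");E=w["extrinsics"]; st=sense(); T=R.from_euler("xyz",st["tcp_rot"]).as_matrix()
print(T.round(2),"cam in tool",T.T@(E[:3,3]-st["eef_pos"]),(T.T@E[:3,:3]).round(2),w["fx"],w["k1"])
E
```

```text
[636.18147217 167.18149918  58.        ]
30 1 [ 0.18  0.51 -0.56  2.07  1.14  0.22  0.62]
30 -1 [ 0.18  0.51 -0.56  2.07  1.14  0.22 -2.52]
100 1 [ 0.5   0.43 -0.91  2.11  0.96  0.35  0.81]
100 -1 [ 0.02  0.3  -0.34  2.13  0.26  0.21 -1.72]
160 1 [ 0.68  0.29 -1.06  2.14  0.61  0.39  1.12]
160 -1 [ 0.16  0.17 -0.46  2.15  0.1   0.32 -1.57]
230 1 [ 0.85  0.04 -1.11  2.14 -0.05  0.46  1.72]
230 -1 [ 0.85  0.04 -1.11  2.14 -0.05  0.46 -1.42]
(533, -285, 27) [array([ 0.7,  0.7, -0.4,  1.8,  0.3,  0.8,  0.2]), array([ 0.9,  0.7, -0.6,  1.8,  0.5,  0.8,  1.6])]
(681, -13, 25) [array([ 0.4,  0.8, -0.6,  1.6,  0.6,  0.9, -0.4]), array([ 0.5,  0.9, -0.8,  1.6,  0.8,  1. ,  1. ])]
(479, -9, 21) [array([ 0.4,  0.5, -0.5,  2.1,  0.5,  0.6, -0.4]), array([ 0.5,  0.6, -0.7,  2.1,  0.6,  0.7,  1. ])]
[[-0.    0.29 -0.96]
 [ 0.   -0.96 -0.29]
 [-1.   -0.    0.  ]] cam in tool [-1.60455523e+02  9.90155076e-03 -6.69743913e+01] [[ 0.   -0.24  0.97]
 [ 1.   -0.   -0.  ]
 [ 0.    0.97  0.24]] 355.3315051525785 -0.029082430748842647<sys>:0: UserWarning: Gimbal lock detected. Setting third angle to zero since it is not possible to uniquely determine all angles.
```

```bash
python3 - <<'E'
from h import *
f=np.array([636,167,58.]);yaw=np.radians(21); l=np.array([-np.cos(yaw),-np.sin(yaw),0]); ax=.5*l+np.array([0,0,.866])
yy=np.array([-np.sin(yaw),np.cos(yaw),0])
bot.move_pose(f+ax*180,rot(-ax,yy)); bot.hold(.2)
print(sense()["clock"],sense()["eef_pos"],sense()["q"].round(2))
w=imaging.snapshot("wrist"); np.save("w1.npy",w,allow_pickle=True); cv2.imwrite("pics/w1.png",w["image"][:,:,::-1]); print(w["fx"],proj(w,f),proj(w,f+80*ax))
E
```

```text
3.3833 [552.06699275 134.47687224 213.85687939] [ 0.7   0.22 -1.06  2.14  0.41  0.39  1.31]
355.3315051525785 [[322.33990903 227.79200126]] [[322.41522873 248.63250242]]
```

View pics/w1.png

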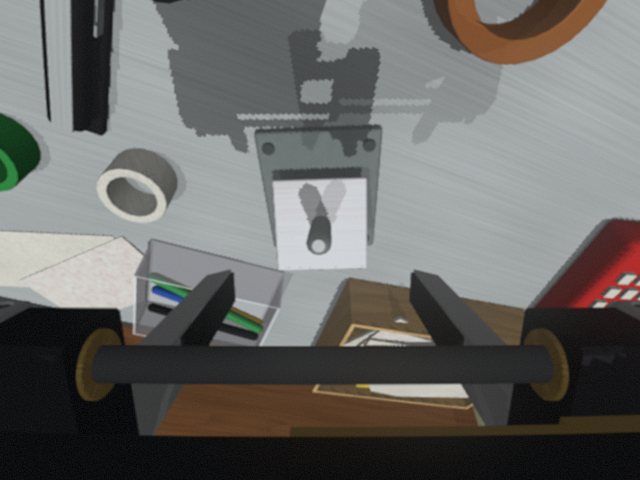

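Wrist view: plate corners ≈ (274,180),(365,178),(366,268),(277,270), post tip at (319,246). Now pose from the plate and a check with the tip.

```bash
python3 - <<'E'
from h import *
w=np.load("w1.npy",allow_pickle=True).item(); im=w["image"].astype(int)
print(im[200,290],im[150,300],im[260,300],im[280,250], im[246,319],im[240,319])
m=((im[...,0]>im[200,290][0]-25)).astype(np.uint8); m[:165]=0;m[285:]=0;m[:,:260]=0;m[:,375:]=0
n,lab,st,c=cv2.connectedComponentsWithStats(m); k=1+st[1:,4].argmax(); 
cs,_=cv2.findContours((lab==k).astype(np.uint8),0,1); h=cv2.convexHull(max(cs,key=len))
q=cv2.approxPolyDP(h,8,True)[:,0].astype(float); print(q)
g=cv2.cvtColor(w["image"],cv2.COLOR_RGB2GRAY)
cv2.cornerSubPix(g,(qq:=q.astype(np.float32).reshape(-1,1,2)),(4,4),(-1,-1),(3,30,.01)); qq=qq[:,0]; print(qq)
if len(qq)==4:
  # order: far(low) side in image top = stand -x ; image left = ? by plane casting
  P=np.array([[-45,-45,0],[45,-45,0],[45,45,0],[-45,45,0.]])
  # match order by predicted pose
  yaw=np.radians(21); l=np.array([-np.cos(yaw),-np.sin(yaw),0]); ax=.5*l+np.array([0,0,.866]); yy=np.array([-np.sin(yaw),np.cos(yaw),0]); B=np.c_[np.cross(yy,ax),yy,ax]
  pp=proj(w,[636,167,58]+P@B.T); o=[np.linalg.norm(qq-p,axis=1).argmin() for p in pp]; print(o,pp.round())
  for fl in (cv2.SOLVEPNP_ITERATIVE,cv2.SOLVEPNP_IPPE):
    ok,rv,tv=cv2.solvePnP(P,qq[o].astype(float),K(w),np.array([w["k1"],0,0,0]),flags=fl)
    E=w["extrinsics"]; Rw=E[:3,:3]@cv2.Rodrigues(rv)[0]; t=E[:3,:3]@tv[:,0]+E[:3,3]
    print(t.round(1),Rw[:,2].round(3),"tilt",np.degrees(np.arccos(Rw[2,2])),"lean az",np.degrees(np.arctan2(-Rw[1,2],-Rw[0,2])),"yaw",np.degrees(np.arctan2(Rw[1,0],Rw[0,0])), "tip",proj(w,t+80*Rw[:,2]))
E
python3 - <<'E'
import sys;sys.path.insert(0,'.')
from h import *
import os;os.chdir('.')
w=np.load("w1.npy",allow_pickle=True).item()
cv2.imwrite("pics/w1c.png",cv2.resize(w["image"][165:285,260:380,::-1],None,fx=5,fy=5,interpolation=2))
E
```

```text
[207 209 214] [110 118 118] [207 212 216] [143 145 148] [184 190 191] [165 171 171]
[[364. 179.]
 [365. 267.]
 [280. 269.]
 [274. 182.]]
[[365.59705 177.92017]
 [365.37466 267.85394]
 [278.6876  269.53802]
 [272.87347 180.454  ]]
[np.int64(3), np.int64(2), np.int64(1), np.int64(0)] [[275. 181.]
 [278. 272.]
 [367. 272.]
 [370. 181.]]
[638.9 166.   51.3] [-0.469 -0.223  0.854] tilt 31.30000410209235 lean az 25.413118275717533 yaw 22.945280789463638 tip [[315.80976851 242.57001136]]
[639.4 166.1  50.2] [-0.507 -0.267  0.82 ] tilt 34.951399292071166 lean az 27.83524892649661 yaw 23.062493088761865 tip [[312.69793517 235.81280798]]
```

View pics/w1c.png

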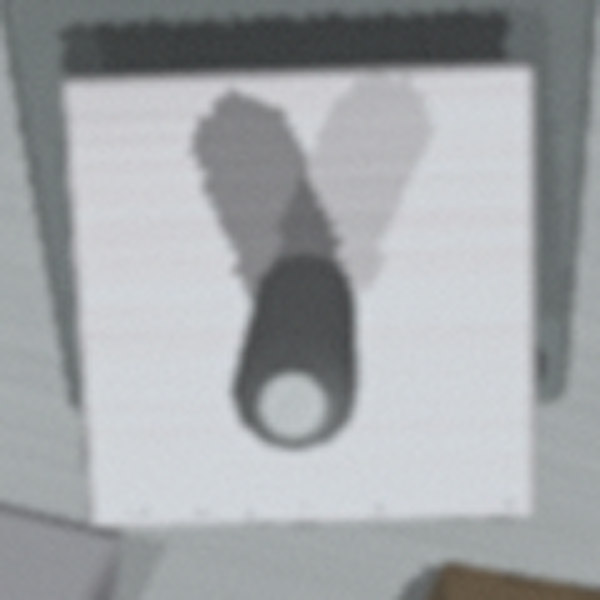

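```bash
python3 - <<'E'
from h import *
from scipy.optimize import least_squares
w=np.load("w1.npy",allow_pickle=True).item()
obs=np.array([[272.8,180.8],[278.5,269.8],[365.8,267.9],[366.2,178],[318.4,246]])
P=np.array([[-45,-45,0],[45,-45,0],[45,45,0],[-45,45,0.],[0,0,80]])
def B(y): return (R.from_euler("z",y)*R.from_euler("y",-np.pi/6)).as_matrix()
def f(p,i): return (proj(w,[p[0],p[1],58]+P[i]@B(p[2]).T)-obs[i]).ravel()
for i in ([0,1,2,3,4],[0,1,2,3]):
  r=least_squares(f,[636,167,.37],args=(i,)); print(r.x,np.degrees(r.x[2]),f(r.x,[0,1,2,3,4]).reshape(-1,2).round(1).tolist())
  p=r.x
for n in("top","side"):
  s=imaging.snapshot(n); im=s["image"]; u=proj(s,[p[0],p[1],58]+P@B(p[2]).T);print(n,u.round(1).tolist())
  cv2.imwrite(f"pics/{n}2.png",im[:,:,::-1])
E
```

```text
[6.34024291e+02 1.64515191e+02 3.99454811e-01] 22.887074783419983 [[-1.0, -0.5], [-1.1, 1.0], [1.2, 0.8], [0.8, -0.5], [0.1, 0.1]]
[6.34038990e+02 1.64565823e+02 3.98817521e-01] 22.85056074988347 [[-1.0, -0.5], [-1.1, 1.0], [1.2, 0.8], [0.9, -0.4], [0.2, 0.1]]
top [[290.8, 191.7], [279.5, 159.6], [246.4, 171.6], [258.6, 203.6], [272.9, 188.4]]
side [[260.1, 246.1], [228.8, 226.3], [213.6, 251.9], [246.4, 272.4], [251.1, 231.7]]
```

```bash
cat >> h.py <<'E'
F=np.array([634.0,164.5,58]); YAW=.399
L=np.array([-np.cos(YAW),-np.sin(YAW),0]); AX=.5*L+np.array([0,0,.8660254]); YY=np.array([-np.sin(YAW),np.cos(YAW),0])
RS=rot(-AX,YY); DN=np.array([0,0,-1.])
E
python3 - <<'E'
from h import *
P=np.array([533,-285,27.])
bot.move_pose(P+[0,0,110],rot(DN,[0,1,0])); bot.hold(.2)
print(sense()["clock"],sense()["eef_pos"],sense()["q"].round(2),R.from_euler("xyz",sense()["tcp_rot"]).as_matrix().round(3).tolist())
w=imaging.snapshot("wrist"); np.save("w2.npy",w,allow_pickle=True); cv2.imwrite("pics/w2.png",w["image"][:,:,::-1]); print(proj(w,[[533,-285,34],[533,-285,0]]))
E
```

```text
5.3083 [ 533.25288743 -284.37444829  137.29196262] [ 0.88  0.54 -0.59  1.73  0.35  0.98  1.73] [[0.0, -0.001, 1.0], [-0.0, 1.0, 0.001], [-1.0, -0.0, 0.0]]
[[321.52841149 247.56811363]
 [321.56894149 237.59015959]]<sys>:0: UserWarning: Gimbal lock detected. Setting third angle to zero since it is not possible to uniquely determine all angles.
```

View pics/w2.png

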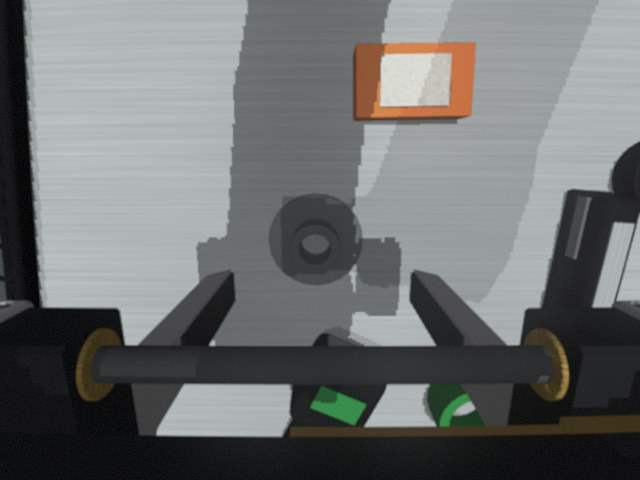

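```bash
python3 - <<'E'
from h import *
w=np.load("w2.npy",allow_pickle=True).item(); c=w["image"][185:295,260:370,::-1]
g=cv2.cvtColor(c,cv2.COLOR_BGR2GRAY); g=cv2.createCLAHE(4,(4,4)).apply(g)
cv2.imwrite("pics/w2c.png",cv2.resize(g,None,fx=5,fy=5,interpolation=2))
P=plane(w,[(269,239),(362,239)],5).mean(0);Q=plane(w,[(315.5,194),(315.5,285)],5);print(P,Q.mean(0),np.ptp(Q,0)); print(plane(w,[(315.5,243.5)],34))
E
```

```text
[ 533.07018168 -290.14056927    5.        ] [ 534.73763223 -290.14190355    5.        ] [79.30094598  0.30904109  0.        ]
[[ 529.78579493 -289.61219355   34.        ]]
```

View pics/w2c.png

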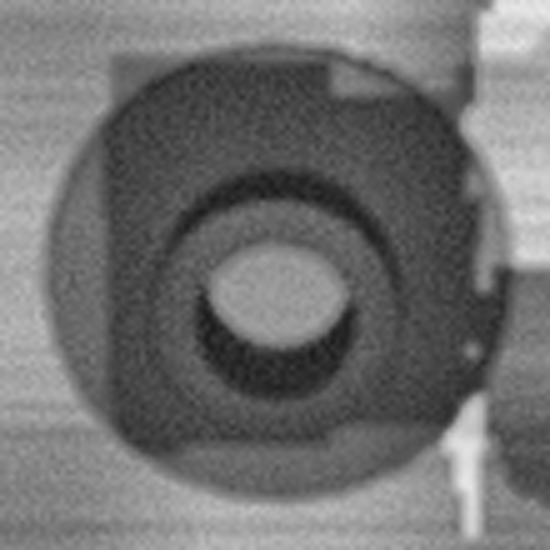

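```bash
cat >> h.py <<'E'
def rep(t=""):
    s=sense(); d=s["eef_pos"]-F; print(t,round(s["clock"],2),"tcp",s["eef_pos"].round(1),"post x,y,d",[round(float(d@v),1) for v in (np.cross(YY,AX),YY,AX)],"F",s["contact_force"].round(1),"w",round(s["width"],1),flush=True)
E
python3 - <<'E'
from h import *
P=np.array([534.5,-290.1,27.])
bot.move_l(P+[0,0,60]); bot.move_l(P,max_speed=100,max_force=15); rep("down")
hand.grasp(40); rep("grasp")
bot.move_l(P+[0,0,160],max_speed=250); rep("up")
bot.move_pose(F+AX*140,RS); rep("over")
w=imaging.snapshot("wrist"); np.save("w3.npy",w,allow_pickle=True); cv2.imwrite("pics/w3.png",w["image"][:,:,::-1])
E
```

```text
down 6.59 tcp [ 534.8 -290.1   27.3] post x,y,d [-247.4, -380.3, 107.4] F [-0.7 -0.3  0.9] w 94.2
grasp 7.48 tcp [ 534.5 -290.1   27. ] post x,y,d [-247.8, -380.3, 107.3] F [-0.6  1.4  0.4] w 39.0
up 8.28 tcp [ 533.8 -290.   185.6] post x,y,d [-169.0, -379.9, 245.0] F [ 0.6  0.4 -1.3] w 38.7
over 9.86 tcp [570.1 136.3 179.2] post x,y,d [0.1, -1.2, 139.9] F [ 0.5 -0.1 -1.6] w 39.0
```

View pics/w3.png

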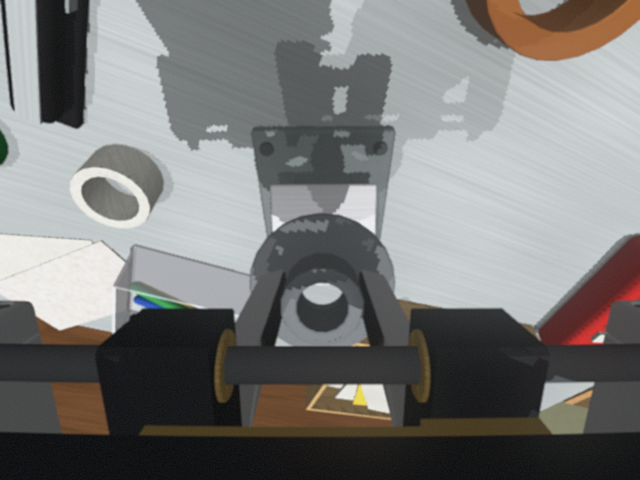

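Adapter is held square (bore at (322,300)), over the post. Insert under force guard.

```bash
python3 - <<'E'
from h import *
bot.hold(.2)
for d in (100,85,60,40,27,25.):
    st=bot.move_l(F+AX*d,RS,max_speed=50,max_force=20); rep(f"{d} {st}")
    if st: break
E
```

```text
100 False 11.06 tcp [587.9 145.1 144.8] post x,y,d [0.1, 0.1, 100.2] F [-0.2 -0.  -1.2] w 39.2
85 False 11.51 tcp [594.7 148.2 131.6] post x,y,d [-0.0, 0.2, 85.0] F [ 0.2 -0.2 -1.4] w 38.8
60 False 12.16 tcp [606.3 153.  110.1] post x,y,d [0.1, 0.2, 60.1] F [-0.7 -0.  -0.5] w 39.0
40 False 12.71 tcp [615.5 156.8  92.7] post x,y,d [-0.0, 0.1, 40.1] F [ 0.5  0.3 -0.5] w 38.6
27 True 13.05 tcp [622.1 159.1  81.2] post x,y,d [0.3, -0.4, 26.7] F [-4.3 -2.6  9. ] w 38.6
```

```bash
python3 - <<'E'
from h import *
st=bot.move_l(F+AX*24,RS,max_speed=30,max_force=25); rep(f"press {st}")
hand.open_gripper(); rep("open")
bot.move_l(F+AX*150,RS,max_speed=200); rep("up")
RP=np.array([681,-13,25.])
bot.move_pose(RP+[0,0,110],rot(DN,[0,1,0])); bot.hold(.2); rep("roll")
w=imaging.snapshot("wrist"); np.save("w4.npy",w,allow_pickle=True); cv2.imwrite("pics/w4.png",w["image"][:,:,::-1]); print(proj(w,[RP+[0,0,15]]))
t=imaging.snapshot("top")
a=cv2.resize(w["image"],(448,336)); b=cv2.resize(t["image"][130:230,215:365],(448,299),interpolation=2)
cv2.imwrite("pics/w4t.png",np.vstack([w["image"][100:400,60:580],cv2.resize(b,(520,290))])[:,:,::-1])
E
```

```text
press False 13.3 tcp [623.2 159.6  80.1] post x,y,d [0.8, -0.3, 25.1] F [-17.3  -7.5  26.4] w 38.9
open 14.27 tcp [622.9 160.1  78.9] post x,y,d [0.1, 0.3, 24.0] F [-0.1  0.4 -0.3] w 94.1
up 15.22 tcp [564.9 135.2 187.5] post x,y,d [-0.2, -0.2, 149.7] F [-0.5 -0.6 -0.1] w 94.1
roll 16.22 tcp [680.7 -12.3 135.9] post x,y,d [16.7, -181.1, 80.3] F [-0.7  0.3  0.1] w 93.9
[[321.53405799 250.68633342]]<sys>:0: UserWarning: Gimbal lock detected. Setting third angle to zero since it is not possible to uniquely determine all angles.
```

View pics/w4t.png

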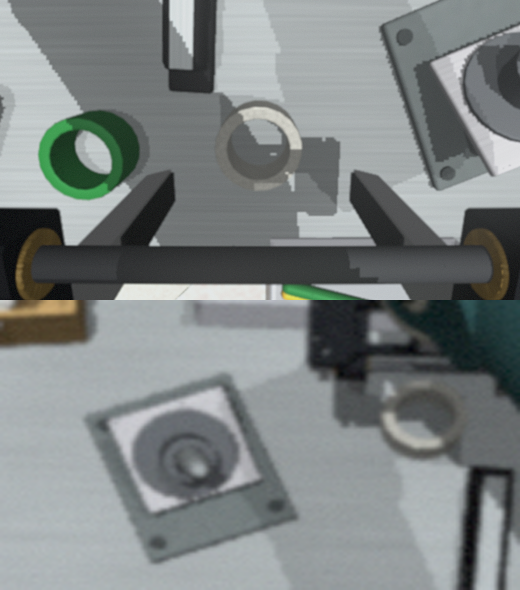

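Picture: adapter flat on the plate; white roll's top ring at ≈(319,248) in the wrist image, green ring left at (148,254) well clear.

```bash
python3 - <<'E'
from h import *
w=np.load("w4.npy",allow_pickle=True).item(); c=plane(w,[(319,248)],40)[0]; print(c, plane(w,[(277,248),(361,248)],40).round(1))
P=np.array([c[0],c[1],25.])
bot.move_l(P+[0,0,60]); bot.move_l(P,max_speed=100,max_force=15); rep("down")
hand.grasp(30); rep("grasp")
bot.move_l(P+[0,0,190],max_speed=250); rep("up")
bot.move_pose(F+AX*140,RS); bot.hold(.3); rep("over")
w=imaging.snapshot("wrist"); np.save("w5.npy",w,allow_pickle=True); cv2.imwrite("pics/w5.png",w["image"][:,:,::-1])
if 60<sense()["width"]<72:
  for d in (110,90,70,62,54,46,38,31,29.):
    st=bot.move_l(F+AX*d,RS,max_speed=50,max_force=15); rep(f"{d} {st}")
    if st: break
E
```

```text
[678.92642997 -14.89112786  40.        ] [[679.  -46.2  40. ]
 [678.9  16.4  40. ]]
down 17.55 tcp [679.1 -14.7  25.3] post x,y,d [-40.6, -182.6, -14.3] F [ 0.1  0.6 -0.1] w 94.3
grasp 18.1 tcp [679.  -15.   25.3] post x,y,d [-40.8, -182.9, -14.2] F [-1.1  1.4  2.8] w 66.7
up 19.01 tcp [678.3 -15.1 213.4] post x,y,d [52.6, -182.7, 149.1] F [ 0.1  0.1 -2.5] w 66.8
over 20.21 tcp [570.  137.3 179.3] post x,y,d [0.4, -0.2, 139.8] F [ 0.2  0.6 -1.1] w 66.8
110 False 21.01 tcp [583.3 143.3 153.4] post x,y,d [0.1, 0.2, 110.1] F [ 0.4 -0.4 -1.5] w 66.9
90 False 21.56 tcp [592.4 147.2 136.1] post x,y,d [0.0, 0.2, 90.1] F [-0.1 -0.5 -1.9] w 66.7
70 False 22.11 tcp [601.6 151.1 118.7] post x,y,d [0.0, 0.2, 70.1] F [ 0.  -0.3 -0.9] w 66.5
62 False 22.42 tcp [605.3 152.6 111.6] post x,y,d [-0.1, 0.1, 62.0] F [-0.  -0.6 -1.8] w 66.9
54 False 22.73 tcp [609.  154.1 104.7] post x,y,d [-0.1, 0.2, 54.0] F [ 0.5  0.  -1.4] w 66.9
46 False 23.03 tcp [612.7 155.6  97.8] post x,y,d [-0.1, 0.1, 46.0] F [-0.8 -0.2 -2.8] w 66.5
38 False 23.34 tcp [616.3 157.2  90.9] post x,y,d [-0.1, 0.2, 38.0] F [-0.6 -1.  -2.9] w 66.8
31 False 23.63 tcp [619.8 158.5  85. ] post x,y,d [0.2, 0.0, 31.1] F [ 0.2 -0.5 -2. ] w 66.7
29.0 False 23.88 tcp [620.7 158.9  83.7] post x,y,d [0.3, -0.0, 29.5] F [-8.8 -3.8 11. ] w 66.3
```

```bash
python3 - <<'E'
from h import *
st=bot.move_l(F+AX*27.5,RS,max_speed=30,max_force=20); rep(f"press {st}")
hand.open_gripper(); rep("open")
bot.move_l(F+AX*150,RS,max_speed=200); rep("up")
CP=np.array([479,-9,21.]); t=np.radians(20)
bot.move_pose(CP+[0,0,110],rot(DN,[np.cos(t),np.sin(t),0])); bot.hold(.2); rep("collar")
w=imaging.snapshot("wrist"); np.save("w6.npy",w,allow_pickle=True); print(proj(w,[CP+[0,0,3]]))
t=imaging.snapshot("side")
cv2.imwrite("pics/w6t.png",np.vstack([w["image"][100:400,60:580],cv2.resize(t["image"][195:295,180:359],(520,290),interpolation=2)])[:,:,::-1])
E
```

```text
press False 24.13 tcp [621.5 159.2  82.8] post x,y,d [0.6, 0.0, 28.3] F [-13.9  -5.5  19.1] w 66.9
open 24.75 tcp [621.3 159.2  81.8] post x,y,d [-0.0, 0.0, 27.5] F [ 0.2  0.1 -0.5] w 94.5
up 25.68 tcp [565.  135.1 187.5] post x,y,d [-0.2, -0.3, 149.7] F [0.3 0.5 0.4] w 93.8
collar 26.9 tcp [479.1  -8.8 131. ] post x,y,d [-145.4, -99.4, 168.2] F [-0.3 -0.  -0.1] w 94.1
[[323.04640505 245.96705156]]<sys>:0: UserWarning: Gimbal lock detected. Setting third angle to zero since it is not possible to uniquely determine all angles.
```

View pics/w6t.png

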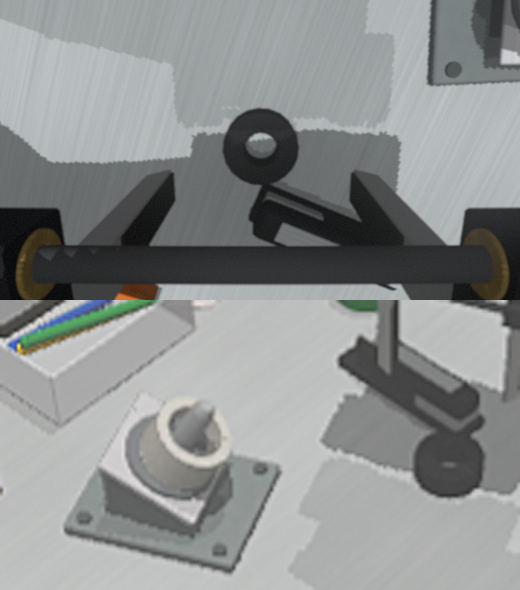

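Side crop: roll seated over the hub on the adapter. Collar ring centre in the wrist image (320.5,246.5); the stapler lies clear of both finger footprints.

```bash
python3 - <<'E'
from h import *
w=np.load("w6.npy",allow_pickle=True).item(); c=plane(w,[(320.5,246.5)],22)[0]; print(c)
P=np.array([c[0],c[1],21.])
bot.move_l(P+[0,0,60]); bot.move_l(P,max_speed=80,max_force=15); rep("down")
hand.grasp(40); rep("grasp")
bot.move_l(P+[0,0,200],max_speed=250); rep("up")
bot.move_pose(F+AX*160,RS); bot.hold(.3); rep("over")
if 54<sense()["width"]<66:
  for d in (125,105,95,85,75,68.5,66.5):
    st=bot.move_l(F+AX*d,RS,max_speed=50,max_force=15); rep(f"{d} {st}")
    if st: break
E
```

```text
[477.4571626  -10.56428162  22.        ]
down 28.38 tcp [477.7 -10.5  21.3] post x,y,d [-202.0, -100.5, 74.2] F [ 0.2 -0.1  0.2] w 93.8
grasp 29.02 tcp [477.5 -10.6  21.1] post x,y,d [-202.2, -100.5, 74.1] F [-1.1 -0.4  3.2] w 59.7
up 29.97 tcp [476.8 -10.7 219.8] post x,y,d [-103.5, -100.3, 246.6] F [-1.1  1.3 -0.6] w 60.1
over 31.38 tcp [560.3 133.3 196.6] post x,y,d [0.0, -0.2, 160.0] F [ 0.4  0.  -2.7] w 59.9
125 False 32.23 tcp [576.4 140.3 166.4] post x,y,d [0.1, 0.1, 125.1] F [-0.1 -0.3 -1.2] w 59.8
105 False 32.77 tcp [585.5 144.3 149. ] post x,y,d [0.0, 0.2, 105.1] F [-0.2  0.8 -0.6] w 59.9
95 False 33.12 tcp [590.1 146.2 140.3] post x,y,d [-0.0, 0.1, 95.0] F [-0.4 -0.6 -1.6] w 59.5
85 False 33.48 tcp [594.7 148.2 131.6] post x,y,d [-0.1, 0.2, 85.0] F [ 0.8 -0.9 -1.7] w 59.8
75 False 33.83 tcp [599.3 150.1 122.9] post x,y,d [-0.1, 0.2, 74.9] F [-0.  -0.5 -1.3] w 59.7
68.5 False 34.11 tcp [602.3 151.3 117.3] post x,y,d [-0.1, 0.1, 68.5] F [-0.7 -0.2 -1.4] w 59.8
66.5 False 34.36 tcp [603.4 151.6 116. ] post x,y,d [0.2, -0.0, 66.8] F [-5.8 -1.4  5.8] w 59.9
```

Contact at the expected height (67). Press, release, retreat, check.

```bash
python3 - <<'E'
from h import *
st=bot.move_l(F+AX*64.5,RS,max_speed=30,max_force=20); rep(f"press {st}")
hand.open_gripper(); rep("open")
bot.move_l(F+AX*190,RS,max_speed=200); bot.hold(.3); rep("up")
w=imaging.snapshot("wrist"); s=imaging.snapshot("side"); print(proj(w,[F+AX*70,F+AX*46,F+AX*80]).round())
cv2.imwrite("pics/end.png",np.vstack([w["image"][60:360,60:580],cv2.resize(s["image"][195:295,180:359],(520,290),interpolation=2)])[:,:,::-1])
E
```

```text
press False 34.61 tcp [604.4 152.1 114.9] post x,y,d [0.7, 0.0, 65.3] F [-16.7  -5.8  22.5] w 60.2
open 35.31 tcp [604.3 152.  113.8] post x,y,d [-0.0, 0.0, 64.5] F [ 0.4  0.2 -0.4] w 93.7
up 36.77 tcp [546.4 127.9 222.4] post x,y,d [-0.1, 0.3, 189.8] F [ 1.   0.2 -0.8] w 94.3
[[321. 242.]
 [321. 236.]
 [321. 246.]]
```

View pics/end.png

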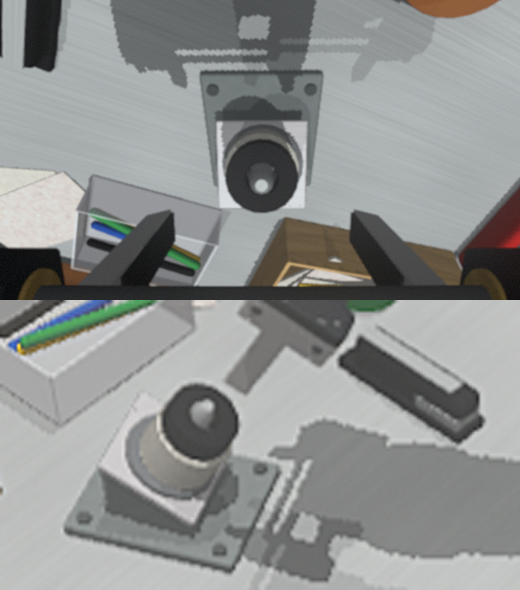

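```bash
python3 -c "
from plant import bot,job,sense
bot.hold(.5);print(job.finish_job(),sense()['clock'])"
```

```text
the job is handed in; nothing more can be done
the job is handed in; nothing more can be done
```

The stand is loaded and the job is handed in at about 37 s of the 70 s allowed. I threaded the adapter (flange down), then the white roll, then the black collar onto the grey stand's leaning post. Each was pressed home with about 25–30 N before I let go.

- **Seating:** first contact came within about 1.5 mm of the expected home height each time, at 26.7, 29.5 and 66.8 mm up the post against about 27, 31 and 67 mm expected. The last wrist and side views show all three stacked flush on the post, the gripper open and clear, and the contact force near zero.
- **Bystanders:** I never touched the stapler, scanner, carton, tape roll or the green look-alikes. The stapler is where it was in the final view; I did not re-measure the others at the end.
- **Disagreement:** the free plate-pose fit gave a tilt of 31–35° and a foot height of 50–51 mm. I used the stated 30° and 58 mm instead. That fit left about 1 px of error, and all three parts then went on without catching.

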